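Park two horn antennas in the dock, connectors to the front

ROBOT

A 6-joint arm with a two-finger parallel gripper is mounted at the origin on a cart in front of the work surface, level with it; the furniture and walls round the work are solid. World frame = base frame: x ahead of the robot, y to its left, z up, the work surface at z = 0. Lengths are in m, angles in rad, forces in N, time in s.
With the tool pointing down it reaches from about 0.25 to 0.775 m from the base axis. Payload 8.9 kg.
Tool frame: the origin (TCP) lies at the very end of the fingers, on their centre line; the grasp point (between the pads) lies 19 mm behind it; z points along the fingers, y is the line along which they close (so a half turn about z gives the same grasp; the last joint's range is limited). The gripper opens to 85 mm and grips with 20 to 120 N. Pads are 22 mm wide; open, the fingers measure 114 mm over their backs; the gripper's body (76 mm by 85 mm) begins 54 mm behind the grasp point. The pads swing forward as they close: fully open they stand 13 mm farther back than shut.
Start: joints at [-1.273, 0.291, -0.153, 1.127, 0, 1.431], TCP at [0.222, -0.476, 0.231] pointing down, gripper open.
Joint ranges: [-2.52, 2.52], [-0.91, 1.74], [-1.3, 1.37], [-1.96, 2.02], [-1.52, 1.47], [-3.14, 3.14]. Speed limits (rad/s): [2.22, 2.22, 2.79, 3.14, 3.14, 3.14].

INTERFACE

Orientations are given as a 3x3 rotation matrix whose columns are the frame's x, y, z axes.
In Python, from workcell import manip, viewer, order gives the robot as it stands.
- The arm moves only by the shell command python3 -m jog 'ROWS' [FORCE]. ROWS is text: rows parted by semicolons, each of 7 numbers parted by spaces: the turn, a rotation vector about the tool's x, y, z in rad, then the shift along the tool's x, y, z in m, then the opening, from -1 (shut) to 1 (fully open). A call has 1 to 8 rows; each row shifts and turns the commanded pose from where the row before left it, along the tool's axes as they then stand; what a row does not reach is not made up. A row lasts 1/8 s, in which the tool goes at most 62.5 mm and 10.7 degrees, less where a joint would pass 70% of its speed; a pose out of reach is approached as far as the arm can. A call is refused whole if a number of a shift passes 0.0625 or a number of a turn 0.188, either way. A call with a gripper value outside its range is refused whole. The fingers move at their own pace and stop on an object; FORCE is the grip in N (left out, the last holds). Time passes only in rows, so rows that do not move let the fingers close. It gives the time, the measured TCP pose, the force, the opening and the grip force at its end, in the units of the state.
- manip.state(): the state, without advancing time (a new reading comes with each control period).
- viewer.camera(name): name is "scene" or "top" or "wrist"; returns a dict with "pixels" (400x640x3 uint8, blue, green, red), "intrinsics" (3x3 intrinsics, pixels), "cam_to_world" (4x4, takes a point from camera to world coordinates). Camera axes: x right, y down, z forward; pixel columns grow to the right and rows downward; lengths in m; the calibration is good to about 2 mm. A picture is of the moment at which its call begins. There is no depth.
- order.close_job(): hands the job in; it is judged then, once.
The state is a dict: "t": time; "joint_positions": joint angles; "qd": joint speeds; "tau": joint torques, N m; "tcp_pos": TCP position; "tcp_rot": TCP orientation; "contact_force": force on the tool from outside, world axes, zero at the start; "ft_torque": the same for the moment, N m; "gripper_width": opening from 0.0 (shut) to 1.0 (fully open); "gripper_force": force on a finger pad.
Only numpy, scipy, OpenCV 4.12 (cv2) and the standard library are available. Lean on these libraries where they do the work, as an engineer would, in place of code of your own. Each camera call takes 0.05 s, during which the arm holds its last target. There are 200 camera calls.

TASK

Push the red-knobbed lever of the antenna dock over so that its orange dust flap snaps fully open, and leave it open. Then stand the tall horn antenna in the dock's blue bay and the short one in its white bay, each upright and flat on the bay floor in the middle of its bay, with its brass connector pointing squarely at the dock's front edge, the one with the yellow stripe. Do not tip the horns over on the way, and leave the three other upright parts near the dock standing where they are.

Things in the scene. Friction and masses are not known exactly. Their poses are not given: they have to be found in the camera images.
- dock: fixed aluminium plate 100x164x8 mm with two bays. Origin under it, midway between bays; -x points to the front edge (yellow stripe), y across the bays. Grey cheeks (tops at z = 22 mm) flank each bay, 62 mm clear between them, middle cheek 20 mm wide; back stop of that height from x = +36 mm; front open. Hinge brackets at x = 48, y = +/-76 mm rise to z = 58 mm. Sides end at y = +/-82 mm
- bay_blue (a point): centre of the floor of the bay with the blue floor patch, 8 mm above the worktop, at (0, +41, 8) mm in the dock; axes as the dock's
- bay_white (a point): centre of the floor of the bay with the white floor patch, at (0, -41, 8) mm in the dock; axes as the dock's
- flap (a joint): angle (rad) of the orange flap, 90x136 mm, hinged along the dock's y axis at (x, z) = (48, 50) mm of the dock. 0 = shut, level over both bays; 2.0 = open, leaning back 25 degrees past upright, edge 135 mm above the worktop at x = 87 mm. A spring drives it to the nearer stop; snap point about 1.0; 1 to 5 N at the knob push it over
- lever_knob (a point): centre of the red 18 mm ball knob at the end of the flap's lever: an 8 mm steel rod, 60 mm from the hinge line, beside the dock at its y = -108 mm, turning with the flap. Knob in the dock frame, mm: shut (19,-108,103), leaning to the front; snap point (77,-108,103); open (108,-108,54). Push it backwards (+x of the dock); nothing of the dock stands in its way
- tall_horn: loose black horn antenna standing on its mouth, 147 mm high, 0.1 to 0.2 kg; origin at the centre of its underside, z up. Foot 46 (x) x 50 (y) x 4 mm, body narrows upwards; square flange 28x28 mm at z = 111 to 123 mm, good to grip across its x faces; neck 16x22 mm below (z 90 to 111), block 16x20 above, top flange 24x24 at z 140 to 147. Brass connector sticks out to -y at z 134
- tall_port (a point): end of the brass connector of the tall horn, at (0, -23, 134) mm in the horn
- short_horn: loose black horn antenna standing on its mouth, 102 mm high, 0.08 to 0.15 kg; origin at the centre of its underside, z up. Foot 40 (x) x 46 (y) x 4 mm; square flange 28x28 mm at z = 78 to 90 mm, good to grip across its x faces; neck 16x22 mm below (z 63 to 78), collar 32x38 mm at z 58 to 63, top flange 24x24 mm at z 95 to 102. Brass connector sticks out to -y at z 95
- short_port (a point): end of the brass connector of the short horn, at (0, -21, 95) mm in the horn
- waveguide: bystander: loose black waveguide tube standing upright, 32 x 32 x 137 mm, origin at the centre of its underside
- probe: bystander: loose white turned probe with black cap standing upright on its round foot, 32 mm across, 126 mm high, origin at the centre of its underside
- alu_guide: bystander: loose light aluminium waveguide section standing upright, 42 x 42 x 107 mm, origin at the centre of its underside
Not all that is in view belongs to the job. Leave any pink look-alike of the short_horn alone.

How it is judged:
On the way:
1. the flap has snapped fully open (value of joint flap above 1.85 rad), for 0.2 s.
At the end, for the whole second after the job is handed in: Flap open (over 1.85 rad); tall horn in the blue bay, short horn in the white bay, each within 16 mm front to back and 12 mm sideways of the bay centre, flat on the floor, upright (0.06 rad), connector to the dock's front within 0.2 rad, released, at rest (value of joint flap above 1.85 rad and x of tall_horn in the frame of bay_blue between -0.016 and 0.016 m and y of tall_horn in the frame of bay_blue between -0.012 and 0.012 m and z of tall_horn in the frame of bay_blue between -0.004 and 0.005 m and angle between each of tall_horn, short_horn's own z axis and vertical below 0.06 rad and angle between the y axis of each of tall_horn, short_horn and the x axis of dock, either way round below 0.2 rad and x of tall_port in the frame of bay_blue below -0.003 m and linear speed of each of tall_horn, short_horn below 0.02 m/s and angular speed of each of tall_horn, short_horn below 0.1 rad/s and contact force between each of tall_horn, short_horn and the fingers below 0.1 N and x of short_horn in the frame of bay_white between -0.016 and 0.016 m and y of short_horn in the frame of bay_white between -0.012 and 0.012 m and z of short_horn in the frame of bay_white between -0.004 and 0.005 m and x of short_port in the frame of bay_white below -0.003 m); the robot touches nothing.
It fails at once if a horn is tipped over (angle between any of tall_horn, short_horn's own z axis and vertical above 0.6 rad).
It fails at once if a bystander part is pushed away or tipped (distance of any of waveguide, probe, alu_guide from where it was at the start of the episode above 0.025 m or angle between any of waveguide, probe, alu_guide's own z axis and vertical above 0.3 rad).
It also fails if it takes over 72 s, if anything falls off the work surface, if the arm or the gripper's body presses on something with over 40 N, if the wrist force passes 120 N, or if a joint passes its speed limit or range.

## Working session

There is one attempt and no reset: what is moved stays moved. The work goes in short steps, Python scripts to look and compute and a shell command to move; the robot and the scene stay as the last step left them, time stands still between calls to the robot, and variables do not carry over. Pictures are saved under pics/ and viewed, at most 10 in all, crops included, and the job is handed in when it is done.

```bash
ls; mkdir -p pics
python3 - <<'E'
from workcell import manip, viewer
import cv2,numpy as np,pickle
d={n:viewer.camera(n) for n in("scene","top","wrist")}
pickle.dump(d,open('c0.pkl','wb'))
for n in d: 
    cv2.imwrite(f'pics/{n}0.png',d[n]['pixels']); print(n,d[n]['intrinsics'].tolist(),np.round(d[n]['cam_to_world'],3).tolist())
s=manip.state(); print(s['tcp_pos'],s['tcp_rot'],s['t'],s['gripper_width'])
E
```

```text
pics
scene [[464.23324052529745, 0.0, 314.0020052712987], [0.0, 464.23324052529745, 190.47941346432128], [0.0, 0.0, 1.0]] [[-0.568, -0.431, 0.701, -0.446], [-0.823, 0.313, -0.474, 0.634], [-0.015, -0.846, -0.533, 0.846], [0.0, 0.0, 0.0, 1.0]]
top [[372.60271209048057, 0.0, 320.36742252598845], [0.0, 372.60271209048057, 202.58112476710414], [0.0, 0.0, 1.0]] [[0.018, -0.989, 0.144, 0.381], [-1.0, -0.015, 0.017, -0.014], [-0.014, -0.145, -0.989, 0.956], [0.0, 0.0, 0.0, 1.0]]
wrist [[276.9703035634377, 0.0, 317.3624666907072], [0.0, 276.9703035634377, 198.86370078551676], [0.0, 0.0, 1.0]] [[0.424, -0.863, -0.275, 0.291], [-0.906, -0.404, -0.127, -0.443], [-0.001, 0.303, -0.953, 0.374], [0.0, 0.0, 0.0, 1.0]]
[ 0.22200033 -0.47539517  0.23087531] [[ 9.06127025e-01  4.23005599e-01 -2.78250705e-04]
 [ 4.23005666e-01 -9.06126549e-01  9.40229067e-04]
 [ 1.45591809e-04 -9.69668592e-04 -9.99999519e-01]] 0.15 0.9981724631440584
```

View pics/top0.png

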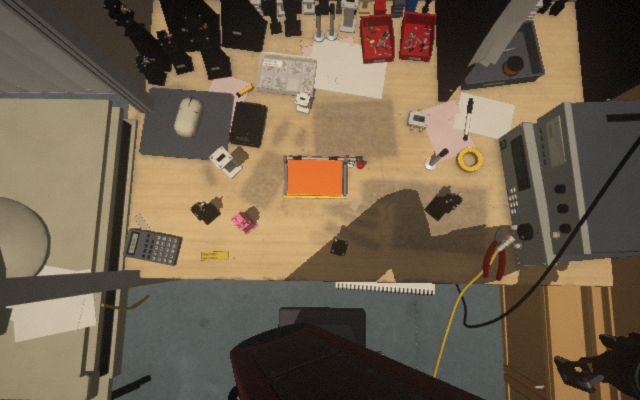

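View pics/scene0.png

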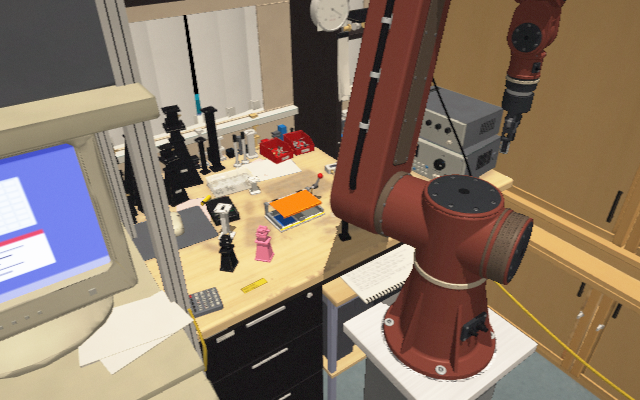

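```bash
cat > h.py <<'E'
import pickle,numpy as np,cv2
def ray(c,u,v):
    d=c['cam_to_world'][:3,:3]@np.linalg.inv(c['intrinsics'])@np.array([u,v,1.]); return c['cam_to_world'][:3,3],d
def onz(c,u,v,z):
    o,d=ray(c,u,v); return o+d*(z-o[2])/d[2]
def proj(c,p):
    T=np.linalg.inv(c['cam_to_world']); q=c['intrinsics']@(T[:3,:3]@np.asarray(p)+T[:3,3]); return q[:2]/q[2]
E
python3 - <<'E'
from h import *
d=pickle.load(open('c0.pkl','rb'));t=d['top']['pixels'];s=d['scene']['pixels']
def cr(i,x,y,w,h,f): return cv2.resize(i[y:y+h,x:x+w],(w*f,h*f),interpolation=cv2.INTER_CUBIC)
# layout 800x600
a=cr(t,180,140,100,100,4); a2=cr(t,280,140,100,75,4); 
b=cr(t,400,140,100,100,4); e=cr(t,310,225,50,50,4)
top=np.hstack([a[:300] if 0 else a,b]); 
L=np.zeros((600,800,3),np.uint8); L[:400]=top; L[400:600,:200]=e; L[400:600,200:500]=cr(s,205,190,75,50,4); 
L[400:600,500:800]=cr(t,280,145,100,67,3)[:200]
cv2.imwrite('pics/crop1.png',np.clip(L*1.8,0,255).astype(np.uint8))
for n,p in dict(A=(227,160),B=(205,211),pink=(243,222),C=(338,246),D=(443,205),probe=(437,158),dk=(317,178),knob=(360,165)).items(): print(n,np.round(onz(d['top'],*p,0.05),3))
E
```

```text
A [0.618 0.238 0.05 ]
B [0.488 0.285 0.05 ]
pink [0.462 0.19  0.05 ]
C [ 0.408 -0.043  0.05 ]
D [ 0.512 -0.298  0.05 ]
probe [ 0.63  -0.287  0.05 ]
dk [0.575 0.011 0.05 ]
knob [ 0.61  -0.096  0.05 ]
```

View pics/crop1.png

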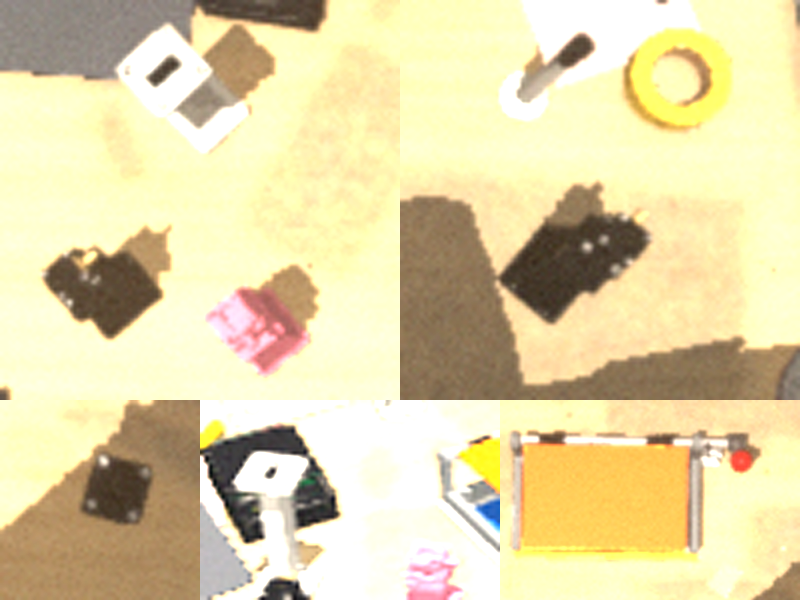

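Run:
```python
from h import *
d=pickle.load(open('c0.pkl','rb'));c=d['top'];t=c['pixels']
hsv=cv2.cvtColor(t,cv2.COLOR_BGR2HSV)
m=cv2.inRange(hsv,(6,200,120),(14,255,255)); m[:140]=0;m[215:]=0
n,l,st,ce=cv2.connectedComponentsWithStats(m); i=1+np.argmax(st[1:,4]); 
cs,_=cv2.findContours((l==i).astype(np.uint8),cv2.RETR_EXTERNAL,cv2.CHAIN_APPROX_NONE)
P=np.array([onz(c,*p[0],0.052)[:2] for p in cs[0]],np.float32)*1000
r=cv2.minAreaRect(P);print('flap',r)
red=(cv2.inRange(hsv,(0,190,60),(5,255,255))|cv2.inRange(hsv,(175,190,60),(180,255,255)));red[:155]=0;red[175:]=0;red[:,:350]=0;red[:,370:]=0
ys,xs=np.nonzero(red);print('knob',len(xs),onz(c,xs.mean(),ys.mean(),.103))
v=hsv[...,2]
for n,(x,y,w,h) in dict(tall=(420,180,45,45),short=(188,198,36,30)).items():
    k=(v[y:y+h,x:x+w]<30).astype(np.uint8)
    cs,_=cv2.findContours(k,cv2.RETR_EXTERNAL,cv2.CHAIN_APPROX_NONE);q=max(cs,key=cv2.contourArea)
    hl=cv2.approxPolyDP(cv2.convexHull(q),1.2,True)[:,0]+[x,y]
    print(n,k.sum(),hl.tolist());
    for p in hl: print(np.round(onz(c,*p,0.0)[:2]*1000),np.round(onz(c,*p,0.147 if n=='tall' else .102)[:2]*1000))
    g=cv2.inRange(hsv[y:y+h,x:x+w],(12,60,90),(35,255,255))
    if n=='short':
        n2,l,st,ce=cv2.connectedComponentsWithStats(g);print(st.tolist(),(ce+[x,y]).tolist())
```

```text
flap ((588.544189453125, 17.8348388671875), (130.3899688720703, 63.31751251220703), 88.12437438964844)
knob 23 [ 0.59643182 -0.09064284  0.103     ]Traceback (most recent call last):
  File "<stdin>", line 14, in <module>
ValueError: max() iterable argument is empty
```

Run:
```python
from h import *
d=pickle.load(open('c0.pkl','rb'));c=d['top'];t=c['pixels']
hsv=cv2.cvtColor(t,cv2.COLOR_BGR2HSV)
print(hsv[152:202:2,317].tolist())
print('t',hsv[196:226:3,443].tolist(),hsv[205,418:470:3].tolist()); print('s',hsv[212,188:226:2].tolist())
```

```text
[[17, 99, 152], [17, 100, 164], [15, 102, 107], [13, 39, 181], [11, 175, 216], [11, 201, 226], [11, 204, 224], [11, 199, 227], [11, 196, 226], [11, 205, 223], [11, 199, 226], [11, 199, 227], [11, 199, 227], [11, 201, 227], [11, 197, 229], [11, 197, 228], [11, 197, 228], [11, 197, 228], [11, 198, 228], [11, 198, 227], [11, 199, 228], [13, 193, 227], [22, 186, 223], [18, 122, 165], [18, 112, 200]]
t [[16, 113, 63], [16, 106, 41], [9, 75, 44], [18, 71, 43], [14, 106, 41], [14, 101, 38], [16, 88, 67], [18, 93, 150], [16, 98, 154], [17, 95, 156]] [[18, 108, 80], [20, 97, 79], [18, 99, 152], [16, 90, 110], [14, 103, 37], [12, 123, 31], [20, 93, 41], [18, 77, 40], [17, 87, 41], [13, 107, 38], [16, 101, 43], [15, 87, 41], [13, 85, 48], [16, 57, 130], [17, 103, 159], [18, 94, 152], [17, 97, 155], [18, 99, 157]]
s [[18, 107, 202], [18, 110, 202], [18, 113, 117], [17, 99, 54], [18, 107, 57], [16, 101, 53], [16, 117, 50], [14, 90, 54], [13, 97, 50], [19, 103, 52], [16, 115, 53], [14, 103, 52], [13, 116, 55], [14, 96, 53], [13, 99, 54], [17, 99, 54], [17, 114, 134], [18, 110, 206], [18, 109, 203]]
```

Run:
```python
from h import *
d=pickle.load(open('c0.pkl','rb'));c=d['top'];t=c['pixels']
hsv=cv2.cvtColor(t,cv2.COLOR_BGR2HSV)
def rect(lo,hi,z):
    m=cv2.inRange(hsv,lo,hi); m[:140]=0;m[215:]=0;m[:,:270]=0;m[:,370:]=0
    cs,_=cv2.findContours(m,cv2.RETR_EXTERNAL,cv2.CHAIN_APPROX_NONE);q=max(cs,key=cv2.contourArea)
    P=np.array([onz(c,*p[0],z)[:2] for p in q],np.float32)*1000
    print(cv2.minAreaRect(P), cv2.boundingRect(q))
rect((8,150,120),(15,255,255),.05)
rect((18,150,120),(28,255,255),.008)
v=hsv[...,2]
for n,(x,y,w,h),H in (('tall',(418,178,48,48),.147),('short',(186,196,42,32),.102)):
    k=(v[y:y+h,x:x+w]<72).astype(np.uint8)
    cs,_=cv2.findContours(k,cv2.RETR_EXTERNAL,cv2.CHAIN_APPROX_NONE);q=max(cs,key=cv2.contourArea)
    hl=cv2.approxPolyDP(cv2.convexHull(q),1.5,True)[:,0]+[x,y]
    print(n,k.sum())
    for p in hl: print(p,np.round(onz(c,*p,0.002)[:2]*1000),np.round(onz(c,*p,H)[:2]*1000))
    g=cv2.inRange(hsv[y:y+h,x:x+w],(17,120,90),(35,255,255))
    n2,l,st,ce=cv2.connectedComponentsWithStats(g)
    for a,b in zip(st,ce): print(a.tolist(),(b+[x,y]).tolist(),onz(c,*(b+[x,y]),.134 if n=='tall' else .095))
```

```text
((577.5274047851562, 17.65264892578125), (91.22735595703125, 137.53460693359375), 0.5252126455307007) (287, 159, 56, 37)
((536.5066528320312, 16.409751892089844), (5.231554985046387, 154.8472137451172), 0.8704995512962341) (285, 195, 61, 3)
tall 542
[460 197] [ 541. -358.] [ 516. -306.]
[460 202] [ 528. -357.] [ 505. -305.]
[438 219] [ 483. -300.] [ 467. -256.]
[425 210] [ 505. -267.] [ 486. -229.]
[436 196] [ 542. -296.] [ 518. -253.]
[448 193] [ 551. -327.] [ 525. -280.]
[0, 0, 48, 48, 2300] [441.4695652173913, 201.51347826086956] [ 0.50774727 -0.2689111   0.134     ]
[40, 15, 3, 3, 4] [459.0, 193.75] [ 0.52583347 -0.30827148  0.134     ]
short 336
[219 213] [489. 264.] [478. 235.]
[207 223] [463. 294.] [454. 261.]
[192 211] [493. 335.] [481. 298.]
[192 207] [504. 335.] [491. 299.]
[211 203] [515. 286.] [501. 255.]
[0, 0, 42, 32, 1325] [206.49962264150943, 211.60603773584904] [0.48142678 0.26657211 0.095     ]
[36, 0, 1, 1, 1] [222.0, 196.0] [0.51892939 0.23225569 0.095     ]
[30, 3, 1, 1, 1] [216.0, 199.0] [0.51157845 0.2460048  0.095     ]
[34, 3, 1, 1, 1] [220.0, 199.0] [0.51172324 0.23657203 0.095     ]
[13, 7, 5, 4, 13] [200.6153846153846, 204.69230769230768] [0.4975222  0.28144376 0.095     ]
[33, 7, 1, 1, 1] [219.0, 203.0] [0.50220064 0.23838827 0.095     ]
[33, 11, 1, 1, 1] [219.0, 207.0] [0.49274408 0.2378483  0.095     ]
[34, 17, 1, 1, 1] [220.0, 213.0] [0.47865212 0.23469661 0.095     ]
```

```bash
python3 -m jog '0 0 0.146 0 0 0 -1;0 0 0.146 0 0 0 -1;0 0 0.146 0 0 0 -1;0 0 0 0.045 -0.035 0 -1;0 0 0 0.045 -0.035 0 -1;0 0 0 0.045 -0.035 0 -1;0 0 0 0.045 -0.035 0 -1;0 0 0 0.045 -0.035 0 -1' 30
python3 - <<'E'
from workcell import manip, viewer
import cv2,numpy as np,pickle
c=viewer.camera('wrist');pickle.dump(c,open('w1.pkl','wb'));cv2.imwrite('pics/w1.png',np.clip(c['pixels']*1.5,0,255).astype(np.uint8))
s=manip.state(); print(s['tcp_pos'],s['tcp_rot'],s['t']);print(c['cam_to_world'])
E
```

```text
t: 1.15
tcp_pos: [0.4486, -0.2996, 0.2312]
tcp_rot: [[1.0, -0.001, 0.0], [-0.001, -1.0, -0.0], [0.0, 0.0, -1.0]]
contact_force: [0.6, -1.0, -0.1]
gripper_width: -0.001
gripper_force: 0.0
[ 0.45286602 -0.29550296  0.23115032] [[ 0.99999379  0.00242968  0.00255362]
 [ 0.00242417 -0.99999473  0.00215848]
 [ 0.00255885 -0.00215228 -0.99999441]] 1.2
[[-2.60723007e-04 -9.53021843e-01 -3.02901468e-01  5.24563637e-01]
 [-9.99999781e-01  4.32946427e-04 -5.01431878e-04 -3.00300018e-01]
 [ 6.09015641e-04  3.02901271e-01 -9.53021747e-01  3.73961365e-01]
 [ 0.00000000e+00  0.00000000e+00  0.00000000e+00  1.00000000e+00]]
```

View pics/w1.png

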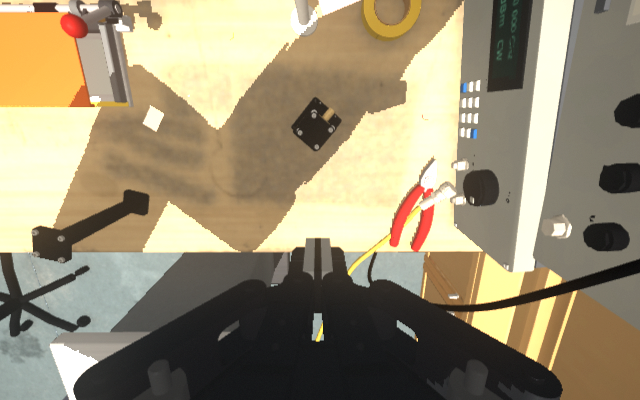

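Run:
```python
from h import *
c=pickle.load(open('w1.pkl','rb'));t=c['pixels'];hsv=cv2.cvtColor(t,cv2.COLOR_BGR2HSV);v=hsv[...,2]
x,y,w,h=280,85,75,75
for th in (38,45,52):
    k=(v[y:y+h,x:x+w]<th).astype(np.uint8);k=cv2.morphologyEx(k,cv2.MORPH_CLOSE,np.ones((5,5)))
    q=max(cv2.findContours(k,cv2.RETR_EXTERNAL,cv2.CHAIN_APPROX_NONE)[0],key=cv2.contourArea)
    P=np.array([onz(c,*(p[0]+[x,y]),.004)[:2] for p in q],np.float32)*1000
    R=cv2.minAreaRect(P); print(th,k.sum(),R, proj(c,[R[0][0]/1000,R[0][1]/1000,.004]))
g=cv2.inRange(hsv[y:y+h,x:x+w],(8,70,75),(30,255,255));
n,l,st,ce=cv2.connectedComponentsWithStats(g)
for a,b in zip(st,ce):
    if 8<a[4]<300: print('brass',a,b+[x,y],onz(c,*(b+[x,y]),.137))
g=(hsv[y:y+h,x:x+w,1]<60)&(v[y:y+h,x:x+w]>70)
n,l,st,ce=cv2.connectedComponentsWithStats(g.astype(np.uint8))
for a,b in zip(st,ce):
    if 2<a[4]<100: print('screw',a,b+[x,y],onz(c,*(b+[x,y]),.148)[:2])
cv2.imwrite('pics/x.png',np.clip(cv2.resize(t[y:y+h,x:x+w],(600,600),interpolation=2)*2.5,0,255).astype(np.uint8))
```

```text
38 1244 ((507.2778015136719, -297.71539306640625), (44.998939514160156, 51.729740142822266), 50.248409271240234) [315.19090086 124.87389481]
45 1362 ((507.2214050292969, -297.7652282714844), (45.90608215332031, 52.116310119628906), 50.06336975097656) [315.22958956 124.91901686]
52 1407 ((507.3284912109375, -297.8204345703125), (46.32670593261719, 52.77325439453125), 49.89755630493164) [315.27210947 124.83330033]
screw [31 25  6  8 32] [313.5     113.40625] [ 0.52265295 -0.29742599]
screw [48 40  7  8 27] [331. 129.] [ 0.5108396  -0.31124228]
screw [17 43  5  7 20] [299.1  131.65] [ 0.50880134 -0.28592001]
screw [35 59  4  6 19] [316.47368421 146.36842105] [ 0.49722049 -0.29971289]
```

View pics/x.png

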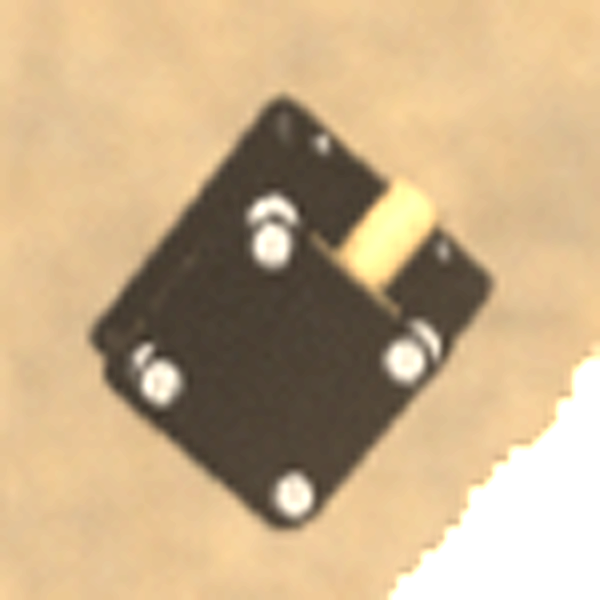

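```bash
python3 -m jog '0 0 0 0.0255 -0.05 0 -1;0 0 0 0.0255 -0.05 0 -1;0 0 0 0.0255 -0.05 0 -1;0 0 0 0.0255 -0.05 0 -1;0 0 0 0 0 0.05 -1;0 0 0 0 0 0.05 -1;0 0 0 0 0 0.045 -1;0 0 0 0 0 0 -1'; python3 -m jog '0 0 0 0.02 0 0 -1;0 0 0 0.02 0 0 -1;0 0 0 0.02 0 0 -1;0 0 0 0.02 0 0 -1;0 0 0 0.02 0 0 -1;0 0 0 0.02 0 0 -1;0 0 0 0 0 0 -1'
```

```text
t: 2.2
tcp_pos: [0.5468, -0.1002, 0.0835]
tcp_rot: [[1.0, -0.001, -0.006], [-0.001, -1.0, 0.002], [-0.006, -0.002, -1.0]]
contact_force: [0.8, -0.2, -0.0]
gripper_width: 0.001
gripper_force: 0.0
t: 3.08
tcp_pos: [0.6714, -0.1016, 0.0884]
tcp_rot: [[1.0, -0.001, 0.003], [-0.001, -1.0, -0.001], [0.003, 0.001, -1.0]]
contact_force: [-0.1, 0.8, -0.3]
gripper_width: -0.001
gripper_force: 0.0
```

```bash
python3 -m jog '0 0 0 0 0 -0.05 -1;0 0 0 0 0 -0.05 -1;0 0 0 0 0 -0.06 -1;0 0 0 -0.04 -0.03 0 -1;0 0 0 -0.04 -0.03 0 -1;0 0 0 -0.04 -0.03 0 -1;0 0 0 -0.04 -0.03 0 -1;0 0 0 0 0 0 -1'
python3 - <<'E'
from workcell import manip, viewer
import cv2,numpy as np,pickle
c=viewer.camera('wrist');t=viewer.camera('top');pickle.dump((c,t),open('w2.pkl','wb'))
L=np.zeros((560,640,3),np.uint8);L[:400]=c['pixels'];L[400:,:400]=cv2.resize(t['pixels'][140:220,240:440],(400,160))
cv2.imwrite('pics/w2.png',np.clip(L*1.4,0,255).astype(np.uint8))
E
```

```text
t: 4.08
tcp_pos: [0.5065, 0.0206, 0.2479]
tcp_rot: [[1.0, 0.001, 0.0], [0.001, -1.0, 0.0], [0.0, -0.0, -1.0]]
contact_force: [0.7, -1.1, 0.3]
gripper_width: 0.003
gripper_force: 0.0
```

View pics/w2.png

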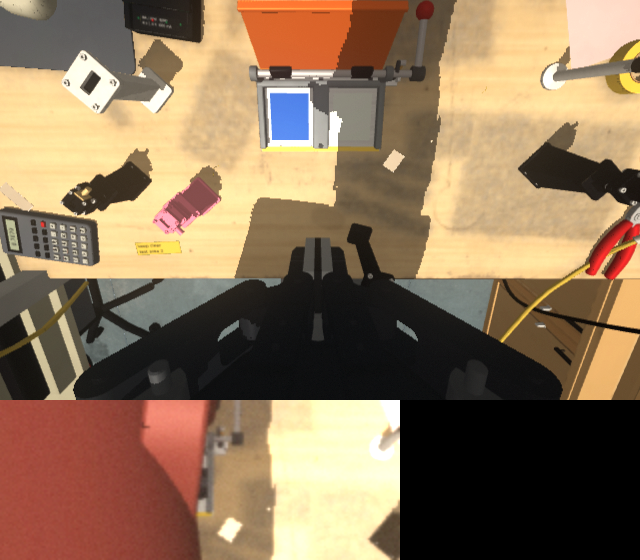

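Run:
```python
from h import *
c,_=pickle.load(open('w2.pkl','rb'));t=c['pixels'];hsv=cv2.cvtColor(t,cv2.COLOR_BGR2HSV)
def R(lo,hi,z,box):
    x,y,w,h=box;k=cv2.inRange(hsv[y:y+h,x:x+w],lo,hi)
    q=max(cv2.findContours(k,cv2.RETR_EXTERNAL,cv2.CHAIN_APPROX_NONE)[0],key=cv2.contourArea)
    P=np.array([onz(c,*(p[0]+[x,y]),z)[:2] for p in q],np.float32)*1000
    print(cv2.boundingRect(q),cv2.minAreaRect(P),P.min(0),P.max(0))
R((100,100,60),(125,255,255),.008,(250,80,140,80))
k=cv2.inRange(hsv,(20,130,60),(32,255,255));k[:140]=0;k[160:]=0;k[:,:240]=0;k[:,400:]=0
ys,xs=np.nonzero(k);P=np.array([onz(c,a,b,.008)[:2] for a,b in zip(xs,ys)])*1000
print('stripe',xs.min(),xs.max(),P.min(0),P.max(0),np.polyfit(P[:,1],P[:,0],1),P.mean(0))
red=(cv2.inRange(hsv,(0,190,50),(4,255,255))|cv2.inRange(hsv,(175,190,50),(180,255,255)));red[30:]=0;red[:,:412]=0;red[:,440:]=0
ys,xs=np.nonzero(red);print('knob',len(xs),onz(c,xs.mean(),ys.mean(),.054))
# gray profile along row 120 for cheeks
print(hsv[120,250:395,2].tolist())
print(t[85:155,290,0].tolist())
for u in (258,266,313,327,376,384): print(u,onz(c,u,120,.022)[:2])
```

```text
(20, 13, 39, 47) ((575.2490844726562, 57.00638961791992), (58.37776184082031, 49.3240852355957), 0.10874903202056885) [546.01404  32.3263 ] [604.43146  81.6682 ]
stripe 262 378 [529.9917529  -63.47735478] [535.52801393  95.74854604] [-1.10743499e-03  5.33197212e+02] [533.17954144  15.95673325]
knob 231 [ 0.68371681 -0.0919326   0.054     ]
[159, 161, 161, 163, 165, 168, 172, 170, 136, 112, 127, 131, 130, 117, 82, 58, 81, 104, 130, 225, 215, 178, 170, 171, 171, 171, 171, 172, 172, 172, 172, 172, 172, 172, 171, 173, 172, 172, 172, 171, 172, 172, 171, 172, 172, 172, 171, 172, 172, 172, 172, 172, 172, 171, 171, 171, 171, 171, 182, 224, 223, 223, 214, 124, 129, 137, 136, 134, 133, 134, 133, 131, 131, 129, 129, 128, 127, 116, 84, 127, 219, 219, 219, 216, 216, 216, 215, 215, 215, 215, 214, 204, 101, 100, 101, 101, 100, 100, 101, 100, 100, 100, 100, 100, 99, 99, 100, 99, 99, 100, 99, 99, 99, 99, 99, 99, 99, 99, 99, 98, 98, 96, 95, 96, 92, 59, 47, 52, 57, 57, 58, 56, 57, 78, 92, 93, 93, 93, 93, 93, 93, 93, 94, 93, 94]
[121, 94, 109, 174, 193, 191, 192, 190, 174, 167, 166, 167, 168, 168, 169, 168, 168, 168, 169, 168, 169, 168, 169, 169, 170, 169, 170, 170, 171, 171, 171, 171, 171, 172, 171, 172, 172, 173, 174, 172, 173, 173, 173, 173, 174, 174, 174, 175, 174, 175, 174, 175, 175, 175, 175, 190, 200, 203, 204, 204, 201, 150, 95, 89, 88, 91, 107, 114, 116, 115]
258 [0.57120569 0.09586267]
266 [0.57122536 0.08561857]
313 [0.5713409  0.02543059]
327 [0.57137532 0.00750096]
376 [ 0.5714958  -0.05525745]
384 [ 0.57151547 -0.06550442]
```

```bash
python3 -m jog '0 0 0 0 0.053 0 1;0 0 0 0 0.053 0 1;0 0 0 0 0.053 0 1;0 0 0 0 0.053 0 1;0 0 0 0 0.053 0 1;0 0 0 0 0.053 0 1;0 0 -0.186 0 0 0 1;0 0 -0.186 0 0 0 1'|head -2;for i in 1 2;do python3 -m jog '0 0 -0.186 0 0 0 1;0 0 -0.186 0 0 0 1;0 0 -0.186 0 0 0 1;0 0 -0.186 0 0 0 1;0 0 -0.186 0 0 0 1;0 0 -0.186 0 0 0 1;0 0 -0.186 0 0 0 1;0 0 -0.186 0 0 0 1'|sed -n 2,3p;done; python3 -m jog '0 0 -0.186 0 0 0 1;0 0 -0.186 0 0 0 1;0 0 -0.186 0 0 0 1;0 0 -0.186 0 0 0 1;0 0 -0.186 0 0 0 1;0 0 -0.186 0 0 0 1;0 0 -0.186 0 0 0 1;0 0 -0.186 0 0 0 1'; python3 -c "
from workcell import manip;print(manip.state()['joint_positions'])"
```

```text
t: 5.18
tcp_pos: [0.5091, -0.3012, 0.2461]
tcp_pos: [0.5094, -0.3003, 0.2464]
tcp_rot: [[-0.289, 0.957, 0.0], [0.957, 0.289, -0.0], [-0.0, 0.0, -1.0]]
tcp_pos: [0.5094, -0.3003, 0.2464]
tcp_rot: [[-0.978, -0.209, 0.0], [-0.209, 0.978, -0.0], [-0.0, -0.0, -1.0]]
t: 8.18
tcp_pos: [0.5094, -0.3003, 0.2464]
tcp_rot: [[0.127, -0.992, 0.0], [-0.992, -0.127, -0.0], [0.0, -0.0, -1.0]]
contact_force: [-0.4, -0.0, 0.5]
gripper_width: 1.001
gripper_force: 0.0
[-6.56206161e-01  4.11539390e-01  6.33516763e-02  1.22221157e+00
 -1.60498868e-04 -2.35446733e+00]
```

```bash
python3 -m jog '0 0 -0.173 0 0 0 1;0 0 -0.173 0 0 0 1;0 0 -0.173 0 0 0 1;0 0 -0.173 0 0 0 1;0 0 0 -0.001 -0.001 0.05 1;0 0 0 0 0 0.05 1;0 0 0 0 0 0.05 1;0 0 0 0 0 0 1'; python3 -m jog '0 0 0 0 0 0 0.2;0 0 0 0 0 0 -0.2;0 0 0 0 0 0 -0.5;0 0 0 0 0 0 -1;0 0 0 0 0 0 -1;0 0 0 0 0 0 -1;0 0 0 0 0 0 -1' 40
```

```text
t: 9.18
tcp_pos: [0.5071, -0.297, 0.0933]
tcp_rot: [[0.727, -0.687, -0.005], [-0.687, -0.727, 0.004], [-0.007, 0.001, -1.0]]
contact_force: [0.3, 0.6, 0.0]
gripper_width: 1.0
gripper_force: 0.0
t: 10.05
tcp_pos: [0.5102, -0.2982, 0.0979]
tcp_rot: [[0.727, -0.686, 0.002], [-0.686, -0.727, -0.002], [0.003, -0.0, -1.0]]
contact_force: [-0.8, 0.1, 6.9]
gripper_width: 0.324
gripper_force: 38.3
```

```bash
python3 -m jog '0 0 0 0 0 -0.02 -1;0 0 0 0 0 -0.04 -1;0 0 0 0 0 -0.045 -1;0 0 0 0 0 -0.045 -1;0 0 0 0 0 0 -1'
python3 - <<'E'
from workcell import viewer
import cv2,numpy as np
a=viewer.camera('top')['pixels'];b=viewer.camera('wrist')['pixels']
L=np.hstack([cv2.resize(a[150:250,380:500],(384,320)),cv2.resize(b[100:350,170:470],(384,320))])
cv2.imwrite('pics/g1.png',np.clip(L*1.6,0,255).astype(np.uint8))
E
```

```text
t: 10.68
tcp_pos: [0.5109, -0.2988, 0.2504]
tcp_rot: [[0.727, -0.686, 0.006], [-0.686, -0.727, -0.004], [0.007, -0.001, -1.0]]
contact_force: [-0.4, 0.1, -2.9]
gripper_width: 0.321
gripper_force: 39.0
```

View pics/g1.png

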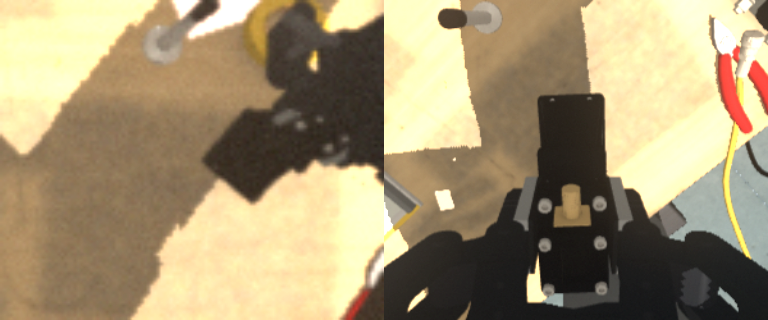

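```bash
python3 -m jog '0 0 0 -0.0246 -0.038 0 -1;0 0 0 -0.0246 -0.038 0 -1;0 0 0 -0.0246 -0.038 0 -1;0 0 0 -0.0246 -0.038 0 -1;0 0 0 -0.0246 -0.038 0 -1;0 0 0 -0.0246 -0.038 0 -1;0 0 0 -0.0246 -0.038 0 -1;0 0 0 -0.0246 -0.038 0 -1'|head -2;python3 -m jog '0 0 0.18 0 0 0 -1;0 0 0.18 0 0 0 -1;0 0 0.18 0 0 0 -1;0 0 0.18 0 0 0 -1;0 0 0.18 0 0 0 -1;0 0 0.18 0 0 0 -1;0 0 0.18 0 0 0 -1'|head -3;python3 -m jog '0 0 0.18 0 0 0 -1;0 0 0.18 0 0 0 -1;0 0 0.18 0 0 0 -1;0 0 0.18 0 0 0 -1;0 0 0.18 0 0 0 -1;0 0 0.18 0 0 0 -1;0 0 0.046 0 0 0 -1;0 0 0 0 0 0 -1'; python3 -c "
from workcell import manip;print(manip.state()['joint_positions'],manip.state()['tcp_rot'],manip.state()['tcp_pos'])"
```

```text
t: 11.78
tcp_pos: [0.5739, 0.06, 0.2446]
t: 12.65
tcp_pos: [0.5738, 0.0586, 0.2445]
tcp_rot: [[-0.436, -0.9, -0.003], [-0.9, 0.436, 0.0], [0.001, 0.003, -1.0]]
t: 13.65
tcp_pos: [0.5739, 0.0586, 0.2448]
tcp_rot: [[-1.0, 0.0, -0.003], [0.0, 1.0, 0.0], [0.003, 0.0, -1.0]]
contact_force: [0.1, 1.0, -2.2]
gripper_width: 0.323
gripper_force: 39.2
[-2.50117585e-02  3.86218594e-01  2.07123958e-02  1.20794996e+00
 -2.40308583e-06 -2.47269391e-02] [[-9.99996424e-01  2.84900413e-04 -2.65905376e-03]
 [ 2.84730927e-04  9.99999957e-01  6.41176448e-05]
 [ 2.65907191e-03  6.33603007e-05 -9.99996463e-01]] [0.57388687 0.05856512 0.24483585]
```

```bash
python3 -m jog '0 0 0 -0.0016 -0.0014 0.03 -1;0 0 0 0 0 0.04 -1;0 0 0 0 0 0.04 -1;0 0 0 0 0 0.018 -1;0 0 0 0 0 0.005 -1;0 0 0 0 0 0 -1;0 0 0 0 0 0 -1';python3 -m jog '0 0 0 0 0 0.002 -1;0 0 0 0 0 0.002 -1;0 0 0 0 0 0 -1'
```

```text
t: 14.52
tcp_pos: [0.5771, 0.0571, 0.1143]
tcp_rot: [[-1.0, 0.001, 0.002], [0.001, 1.0, -0.0], [-0.002, -0.0, -1.0]]
contact_force: [-0.4, -0.1, -1.3]
gripper_width: 0.319
gripper_force: 39.3
t: 14.9
tcp_pos: [0.5762, 0.0571, 0.1092]
tcp_rot: [[-1.0, 0.001, -0.0], [0.001, 1.0, -0.0], [0.0, -0.0, -1.0]]
contact_force: [-0.8, -0.2, -1.7]
gripper_width: 0.32
gripper_force: 39.3
```

Run:
```python
from workcell import viewer
import cv2,numpy as np
a=viewer.camera('scene')['pixels'];b=viewer.camera('wrist')['pixels']
L=np.hstack([cv2.resize(a[150:250,240:360],(384,320)),cv2.resize(b[100:350,170:470],(384,320))])
cv2.imwrite('pics/p1.png',np.clip(L*1.3,0,255).astype(np.uint8))
```

```text
(no output)
```

View pics/p1.png

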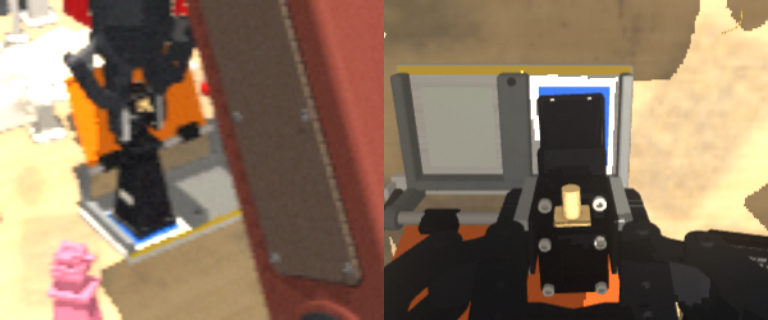

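```bash
python3 -m jog '0 0 0 0 0 0.0015 -1;0 0 0 0 0 0 -1;0 0 0 0 0 0 -1';python3 -m jog '0 0 0 0 0 0.0015 -1;0 0 0 0 0 0 -1;0 0 0 0 0 0 -1'
```

```text
t: 15.38
tcp_pos: [0.5764, 0.0571, 0.1078]
tcp_rot: [[-1.0, 0.001, -0.0], [0.001, 1.0, 0.0], [0.0, 0.0, -1.0]]
contact_force: [0.1, 0.6, -2.3]
gripper_width: 0.323
gripper_force: 39.3
t: 15.75
tcp_pos: [0.5764, 0.0571, 0.1063]
tcp_rot: [[-1.0, 0.001, -0.0], [0.001, 1.0, 0.0], [0.0, 0.0, -1.0]]
contact_force: [0.3, -0.2, -1.1]
gripper_width: 0.324
gripper_force: 39.3
```

```bash
python3 -m jog '0 0 0 0 0 0.001 -1;0 0 0 0 0 0 -1;0 0 0 0 0 0 -1'|sed -n 2,4p;python3 -m jog '0 0 0 0 0 0.001 -1;0 0 0 0 0 0 -1;0 0 0 0 0 0 -1'|sed -n 2,4p
```

```text
tcp_pos: [0.5768, 0.0569, 0.1059]
tcp_rot: [[-1.0, 0.001, 0.001], [0.001, 1.0, -0.0], [-0.001, -0.0, -1.0]]
contact_force: [-0.9, -0.9, 6.2]
tcp_pos: [0.5773, 0.0568, 0.1059]
tcp_rot: [[-1.0, 0.001, 0.003], [0.001, 1.0, -0.001], [-0.003, -0.001, -1.0]]
contact_force: [-2.1, -1.8, 14.1]
```

```bash
python3 -m jog '0 0 0 0 0 -0.0015 -0.35;0 0 0 0 0 0 -0.2;0 0 0 0 0 0 0;0 0 0 0 0 0 0.4;0 0 0 0 0 0 0.4;0 0 0 0 0 0 0.4';python3 -m jog '0 0 0 0 0 -0.03 0.4;0 0 0 0 0 -0.055 0.4;0 0 0 0 0 -0.055 0.4;0 0 0 0.004 0.057 0 0.4;0 0 0 0.004 0.057 0 0.4;0 0 0 0.004 0.057 0 0.4;0 0 0 0.004 0.057 0 0.4;0 0 0 0 0 0 0.4'
python3 - <<'E'
from workcell import viewer
import cv2,numpy as np,pickle
c=viewer.camera('wrist');pickle.dump(c,open('w3.pkl','wb'));t=c['pixels']
L=np.hstack([cv2.resize(t,(480,300)),cv2.resize(t[40:140,270:370],(300,300))]);cv2.imwrite('pics/w3.png',np.clip(L*1.6,0,255).astype(np.uint8))
E
```

```text
t: 17.25
tcp_pos: [0.5763, 0.0571, 0.1058]
tcp_rot: [[-1.0, 0.001, -0.0], [0.001, 1.0, 0.0], [0.0, 0.0, -1.0]]
contact_force: [-0.4, -0.2, 0.4]
gripper_width: 0.696
gripper_force: 0.0
t: 18.25
tcp_pos: [0.5596, 0.2889, 0.2454]
tcp_rot: [[-1.0, -0.004, -0.0], [-0.004, 1.0, 0.001], [0.0, 0.001, -1.0]]
contact_force: [0.3, -0.4, -0.3]
gripper_width: 0.701
gripper_force: 0.0
```

View pics/w3.png

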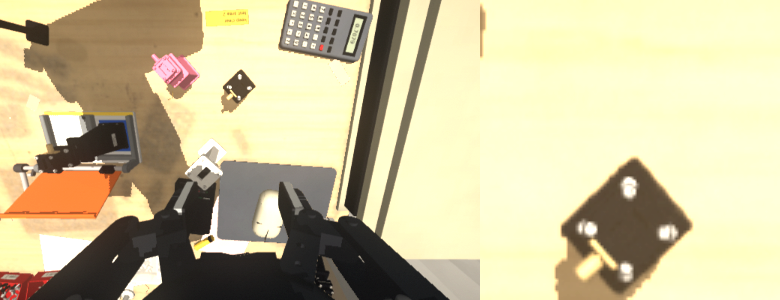

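```bash
python3 - <<'E'
from h import *
c=pickle.load(open('w3.pkl','rb'));t=c['pixels'];hsv=cv2.cvtColor(t,cv2.COLOR_BGR2HSV);v=hsv[...,2]
x,y,w,h=285,85,65,70
for th in (40,55,70):
    k=(v[y:y+h,x:x+w]<th).astype(np.uint8);k=cv2.morphologyEx(k,cv2.MORPH_CLOSE,np.ones((5,5)))
    q=max(cv2.findContours(k,cv2.RETR_EXTERNAL,cv2.CHAIN_APPROX_NONE)[0],key=cv2.contourArea)
    P=np.array([onz(c,*(p[0]+[x,y]),.004)[:2] for p in q],np.float32)*1000
    print(th,k.sum(),cv2.minAreaRect(P))
S=[(319.7,102),(332.7,117.7),(306,116),(318.7,130)]
W=np.array([onz(c,*p,.103)[:2] for p in S]);print(W,W.mean(0))
for a,b in((0,1),(2,3),(0,2),(1,3)): e=W[b]-W[a];print(np.linalg.norm(e),np.degrees(np.arctan2(e[1],e[0])))
print(onz(c,(585-480)/3+270,265/3+40,.095))
E
python3 -c "
from workcell import manip;s=manip.state();print(s['joint_positions'],s['tcp_pos'])"
```

```text
[ 3.57347212e-01  4.89091559e-01  1.83072271e-01  1.26516931e+00
 -6.24031617e-05  3.55074161e-01] [0.55994311 0.2868642  0.24543589]Traceback (most recent call last):
  File "<stdin>", line 6, in <module>
ValueError: max() iterable argument is empty
```

Run:
```python
from h import *
c=pickle.load(open('w3.pkl','rb'));t=c['pixels'];hsv=cv2.cvtColor(t,cv2.COLOR_BGR2HSV);v=hsv[...,2]
x,y,w,h=285,85,65,70
for th in (60,75,90):
    k=(v[y:y+h,x:x+w]<th).astype(np.uint8);k=cv2.morphologyEx(k,cv2.MORPH_CLOSE,np.ones((5,5)))
    q=cv2.findContours(k,cv2.RETR_EXTERNAL,cv2.CHAIN_APPROX_NONE)[0]
    if not q: continue
    q=max(q,key=cv2.contourArea)
    P=np.array([onz(c,*(p[0]+[x,y]),.004)[:2] for p in q],np.float32)*1000
    print(th,k.sum(),cv2.minAreaRect(P))
S=[(319.7,102),(332.7,117.7),(306,116),(318.7,130)]
W=np.array([onz(c,*p,.103)[:2] for p in S]);print(W,W.mean(0))
for a,b in((0,1),(2,3),(0,2),(1,3)): e=W[b]-W[a];print(np.linalg.norm(e),np.degrees(np.arctan2(e[1],e[0])))
print(onz(c,(585-480)/3+270,265/3+40,.095))
```

```text
60 765 ((486.28662109375, 289.0381774902344), (37.94493865966797, 42.98406982421875), 42.7957763671875)
75 901 ((486.2013244628906, 289.09710693359375), (39.43977737426758, 44.484230041503906), 41.95981979370117)
90 997 ((486.08392333984375, 289.13092041015625), (40.01787567138672, 45.0762825012207), 42.4077262878418)
[[0.47224934 0.29017408]
 [0.48683725 0.30313007]
 [0.48535837 0.27675788]
 [0.49872313 0.2893714 ]] [0.48579202 0.28985836]
0.019510634907648563 41.60931740958781
0.018377101849523576 43.34355721307267
0.018757417323356396 -45.66348181188793
0.01818172731487199 -49.17682743684014
[0.49761787 0.27532846 0.095     ]
```

```bash
python3 -m jog '0 0 0 0.037 0.001 0 0.4;0 0 0 0.037 0.001 0 0.4;0 0 -0.178 0 0 0 0.4;0 0 -0.178 0 0 0 0.4;0 0 -0.178 0 0 0 0.4;0 0 -0.178 0 0 0 0.4;0 0 -0.178 0 0 0 0.4;0 0 -0.178 0 0 0 0.4'|head -3;python3 -m jog '0 0 -0.178 0 0 0 0.4;0 0 -0.178 0 0 0 0.4;0 0 -0.178 0 0 0 0.4;0 0 -0.178 0 0 0 0.4;0 0 -0.178 0 0 0 0.4;0 0 -0.178 0 0 0 0.4;0 0 -0.178 0 0 0 0.4;0 0 0 0 0 0 0.4'|head -3; python3 -c "
from workcell import manip;s=manip.state();print(s['joint_positions'],s['tcp_pos'])"
```

```text
t: 19.3
tcp_pos: [0.4869, 0.2858, 0.2459]
tcp_rot: [[-0.479, -0.878, 0.0], [-0.878, 0.479, -0.0], [0.0, -0.0, -1.0]]
t: 20.3
tcp_pos: [0.4868, 0.2861, 0.2459]
tcp_rot: [[0.674, -0.739, 0.0], [-0.739, -0.674, -0.0], [0.0, 0.0, -1.0]]
[ 4.01980832e-01  3.59636492e-01 -1.60096386e-02  1.19515328e+00
 -2.75834479e-04 -1.90855997e+00] [0.48683167 0.28608403 0.24590859]
```

```bash
python3 -m jog '0 0 0 -0.0027 -0.0014 0.04 0.4;0 0 0 0 0 0.05 0.4;0 0 0 0 0 0.05 0.4;0 0 0 0 0 0.025 0.4;0 0 0 0 0 0.01 0.4;0 0 0 0 0 0 0.4;0 0 0 0 0 0 0.4'; python3 -m jog '0 0 0 0 0 0 0.1;0 0 0 0 0 0 -0.2;0 0 0 0 0 0 -0.5;0 0 0 0 0 0 -1;0 0 0 0 0 0 -1;0 0 0 0 0 0 -1' 40
```

```text
t: 21.18
tcp_pos: [0.4867, 0.2904, 0.0721]
tcp_rot: [[0.675, -0.738, 0.002], [-0.738, -0.675, 0.001], [0.001, -0.002, -1.0]]
contact_force: [-0.4, -0.4, 0.3]
gripper_width: 0.698
gripper_force: 0.0
t: 21.92
tcp_pos: [0.4862, 0.2904, 0.0714]
tcp_rot: [[0.676, -0.737, 0.001], [-0.737, -0.676, 0.0], [0.0, -0.001, -1.0]]
contact_force: [-0.9, -0.6, 5.8]
gripper_width: 0.319
gripper_force: 39.8
```

```bash
python3 -m jog '0 0 0 0 0 -0.02 -1;0 0 0 0 0 -0.05 -1;0 0 0 0 0 -0.05 -1;0 0 0 0 0 -0.05 -1;0 0 0 0 0 0 -1';python3 -m jog '0 0 0 0.0369 0.0375 0 -1;0 0 0 0.0369 0.0375 0 -1;0 0 0 0.0369 0.0375 0 -1;0 0 0 0.0369 0.0375 0 -1;0 0 0 0.0369 0.0375 0 -1;0 0 0 0.0369 0.0375 0 -1;0 0 0 0 0 0 -1'|head -2;python3 -m jog '0 0 0.178 0 0 0 -1;0 0 0.178 0 0 0 -1;0 0 0.178 0 0 0 -1;0 0 0.178 0 0 0 -1;0 0 0.178 0 0 0 -1;0 0 0.178 0 0 0 -1;0 0 0.178 0 0 0 -1'|head -3;python3 -m jog '0 0 0.178 0 0 0 -1;0 0 0.178 0 0 0 -1;0 0 0.178 0 0 0 -1;0 0 0.178 0 0 0 -1;0 0 0.178 0 0 0 -1;0 0 0.178 0 0 0 -1;0 0 0 0 0 0 -1'
python3 - <<'E'
from workcell import viewer,manip
import cv2,numpy as np
print(manip.state()['tcp_pos'])
a=viewer.camera('top')['pixels'];b=viewer.camera('wrist')['pixels']
L=np.hstack([cv2.resize(a[150:250,280:400],(384,320)),cv2.resize(b[100:350,170:470],(384,320))])
cv2.imwrite('pics/g2.png',np.clip(L*1.4,0,255).astype(np.uint8))
E
```

```text
t: 22.55
tcp_pos: [0.4876, 0.291, 0.2444]
tcp_rot: [[0.676, -0.737, 0.006], [-0.737, -0.676, 0.003], [0.002, -0.006, -1.0]]
contact_force: [-0.2, 0.7, -1.5]
gripper_width: 0.313
gripper_force: 40.0
t: 23.42
tcp_pos: [0.4688, -0.028, 0.2395]
t: 24.3
tcp_pos: [0.469, -0.024, 0.2397]
tcp_rot: [[-0.487, -0.873, -0.002], [-0.873, 0.487, 0.001], [0.0, 0.002, -1.0]]
t: 25.18
tcp_pos: [0.4691, -0.0242, 0.2399]
tcp_rot: [[-1.0, -0.001, -0.002], [-0.001, 1.0, 0.001], [0.002, 0.001, -1.0]]
contact_force: [-0.4, -0.2, -1.2]
gripper_width: 0.322
gripper_force: 40.4
[ 0.4691165  -0.02423837  0.2398867 ]
```

View pics/g2.png

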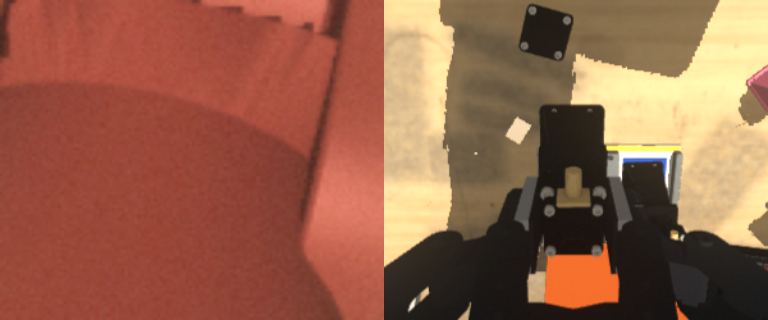

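```bash
python3 -m jog '0 0 0 -0.0355 0 0 -1;0 0 0 -0.0355 0 0 -1;0 0 0 -0.0355 -0.0006 0 -1;0 0 0 0 0 0.03 -1;0 0 0 0 0 0.045 -1;0 0 0 0 0 0.045 -1;0 0 0 0 0 0.025 -1;0 0 0 0 0 0.007 -1';python3 -m jog '0 0 0 0 0 0 -1;0 0 0 0 0 0.002 -1;0 0 0 0 0 0 -1;0 0 0 0 0 0 -1'
```

```text
t: 26.28
tcp_pos: [0.5748, -0.0253, 0.087]
tcp_rot: [[-1.0, -0.002, -0.003], [-0.002, 1.0, 0.001], [0.003, 0.001, -1.0]]
contact_force: [0.1, 0.3, -1.8]
gripper_width: 0.314
gripper_force: 40.3
t: 26.78
tcp_pos: [0.5765, -0.0259, 0.0873]
tcp_rot: [[-1.0, 0.001, 0.001], [0.001, 1.0, -0.0], [-0.001, -0.0, -1.0]]
contact_force: [-0.1, 0.9, -0.9]
gripper_width: 0.313
gripper_force: 40.3
```

```bash
python3 -m jog '0 0 0 0 0.001 0.003 -1;0 0 0 0 0 0.003 -1;0 0 0 0 0 0 -1;0 0 0 0 0 0 -1'|sed -n '2p;4p'; for i in 1 2 3;do python3 -m jog '0 0 0 0 0 0.001 -1;0 0 0 0 0 0 -1;0 0 0 0 0 0 -1'|sed -n '2p;4p';done
```

```text
tcp_pos: [0.5761, -0.0248, 0.0808]
contact_force: [-0.1, 0.2, -1.6]
tcp_pos: [0.5761, -0.0248, 0.0798]
contact_force: [0.4, -0.7, -1.5]
tcp_pos: [0.5764, -0.0249, 0.0794]
contact_force: [-1.2, 0.0, 5.5]
tcp_pos: [0.5767, -0.025, 0.0793]
contact_force: [-4.4, -0.1, 15.2]
```

```bash
python3 -m jog '0 0 0 0 0 -0.0015 -0.35;0 0 0 0 0 0 -0.2;0 0 0 0 0 0 0;0 0 0 0 0 0 0.2;0 0 0 0 0 0 0.3;0 0 0 0 0 0 0.3';python3 -m jog '0 0 0 0 0 -0.03 0.3;0 0 0 0 0 -0.055 0.3;0 0 0 0 0 -0.055 0.3;0 0 0 0 0 -0.04 0.3;0 0 0 0.05 0 0 0.3;0 0 0 0 0 0 0.3;0 0 0 0 0 0 0.3'
python3 - <<'E'
from workcell import viewer
from h import *
c=viewer.camera('wrist');pickle.dump(c,open('w4.pkl','wb'));t=c['pixels'];cv2.imwrite('pics/w4.png',t)
hsv=cv2.cvtColor(t,cv2.COLOR_BGR2HSV)
# expected brass and flap knob pixel positions
for n,p,z in (('tall',(.5755,.0572),.142),('short',(.5755,-.0248),.103)):
    q=proj(c,[p[0]-.018,p[1],z]);x,y=np.int32(q)-20
    if x<0 or y<0: print(n,'off',q);continue
    g=cv2.inRange(hsv[y:y+40,x:x+40],(10,70,60),(28,200,255));k,l,st,ce=cv2.connectedComponentsWithStats(g)
    for a,b in zip(st[1:],ce[1:]):
        if a[4]>8: print(n,q,a.tolist(),onz(c,*(b+[x,y]),z))
    m=((hsv[y:y+70,x-20:x+60,1]<60)&(hsv[y:y+70,x-20:x+60,2]>60)).astype(np.uint8)
    k,l,st,ce=cv2.connectedComponentsWithStats(m)
    for a,b in zip(st[1:],ce[1:]):
        if 5<a[4]<80: print('  screw',a[4],np.round(onz(c,*(b+[x-20,y]),z+.013 if n=='tall' else z+.008)[:2],4))
o=cv2.inRange(hsv,(4,180,60),(14,255,255));ys,xs=np.nonzero(o);print('orange',len(xs),xs.min(),xs.max(),ys.min(),ys.max())
E
```

```text
t: 29.15
tcp_pos: [0.5761, -0.0248, 0.0793]
tcp_rot: [[-1.0, 0.001, -0.0], [0.001, 1.0, 0.0], [0.0, 0.0, -1.0]]
contact_force: [0.6, 0.4, 1.2]
gripper_width: 0.649
gripper_force: 0.0
t: 30.02
tcp_pos: [0.5265, -0.0248, 0.2595]
tcp_rot: [[-1.0, 0.001, 0.001], [0.001, 1.0, -0.0], [-0.001, -0.0, -1.0]]
contact_force: [-0.0, -1.1, -0.2]
gripper_width: 0.647
gripper_force: 0.0
tall [398.86496768 224.46022632] [12, 0, 28, 40, 652] [0.55434138 0.06578499 0.142     ]
  screw 22 [0.533  0.0509]
  screw 34 [0.5487 0.0164]
  screw 27 [0.5555 0.0394]
  screw 20 [0.5545 0.0581]
  screw 17 [0.5654 0.0636]
  screw 19 [0.5662 0.0467]
  screw 12 [0.5822 0.0644]
short [317.99560631 211.21640712] [15, 15, 11, 13, 98] [ 0.55999838 -0.02589778  0.103     ]
  screw 15 [ 0.5391 -0.0546]
  screw 7 [ 0.5581 -0.0362]
  screw 15 [ 0.5582 -0.0164]
  screw 7 [ 0.5643 -0.035 ]
  screw 10 [ 0.5637 -0.0175]
  screw 29 [ 0.5795 -0.044 ]
  screw 7 [ 0.5815 -0.0351]
  screw 64 [ 0.5925 -0.0654]
  screw 57 [ 0.5925 -0.0442]
  screw 12 [ 0.6042 -0.0652]
orange 4653 12 376 23 376
```

```bash
python3 -c "
from workcell import order;print(order.close_job())"
```

```text
the job is handed in; nothing more can be done
None
```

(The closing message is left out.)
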